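# Open the blue control box of the wax warmer

### The arm

A 6-joint arm with a two-finger parallel gripper is mounted at the origin on the work surface. World frame = base frame: x ahead of the robot, y to its left, z up, the work surface at z = 0. Lengths are in m, angles in rad, forces in N, time in s.
With the tool pointing down it reaches from about 0.35 to 0.875 m from the base axis. Payload 15.5 kg.
Tool frame: the origin (TCP) lies at the very end of the fingers, on their centre line; the grasp point (between the pads) lies behind it (r.tcp_to_grasp is the z of the grasp point in the tool frame, in m); z points along the fingers, x is the direction in which the jaws open and shut, and the axes are right-handed (so a half turn about z gives the same grasp; the last joint's range is limited). The gripper opens to 85 mm and grips with 20 to 120 N. Pads are 22 mm wide; open, the fingers measure 114 mm over their backs; the gripper's body (76 mm by 85 mm) begins 54 mm behind the grasp point. The pads swing forward as they close: fully open they stand 13 mm farther back than shut.
Start: joints at [1.022, 0.494, 1.345, -0, 1.302, -0.096], TCP at [0.273, 0.562, 0.231] pointing down, gripper open.
Joint ranges: [-2.91, 2.91], [-0.82, 2.16], [0.22, 2.67], [-1.22, 4.37], [0.12, 2.79], [-3.08, 3.08]. Speed limits (rad/s): [1.89, 1.89, 2.57, 3.01, 3.01, 3.01].

### API

Orientations are given as a unit quaternion [x, y, z, w].
In Python, from bench import r gives the robot as it stands.
- The arm moves only by the tool drive_tool, never from a script. Its argument "commands" is a list of rows, each an object of numbers: "tx", "ty", "tz": the shift along the tool's x, y, z in m; "spin": the turn about the tool's z in degrees. A call has 1 to 12 rows; each row is the pose to reach, as a shift and turn from the pose commanded when the call began, along the tool's axes at that moment; what a row does not reach only later rows make up. A row lasts 1/12 s, in which the tool goes at most 41.7 mm and 7.16 degrees, less where a joint would pass 70% of its speed; a pose out of reach is approached as far as the arm can. A call with a gripper value outside its range is refused whole. "claw" is the gripper's target within -1 to 1 (shut at 1, half-way at 0, fully open at -1), set as the call begins (left out, the last holds). The fingers move at their own pace and stop on an object; "grip_force" is the grip in N (left out, the last holds). Time passes only in rows, so rows that repeat a pose let the fingers close. It gives the time, the measured TCP pose, the force and the opening at its end, in the units of the state.
- r.state(): the state, without advancing time (a new reading comes with each control period).
- r.read_camera(name): name is "scene" or "side" or "wrist"; returns (picture, depth): 384x512x3 uint8, red, green, blue; 384x512 float32, m along the optical axis (not along the pixel's ray), 0 where there is no reading.
- r.camera_info(name): a dict with "fx", "fy", "cx", "cy" (pixels), "origin" and "orientation" of the camera in the world. Camera axes: x right, y up, looking along -z (the intrinsics and any distortion apply to the point x, -y, -z); pixel columns grow to the right and rows downward; lengths in m; the calibration is good to about 2 mm. A picture is of the moment at which its call begins: read the wrist's pose just before it. camera_info takes no time and is no camera call; for the wrist camera it gives the pose at the moment of the call.
- r.finish_job(): hands the job in, once; it reports no verdict.
Trained networks look in the newest picture that a camera, given by its name, has taken for a name from the list of things; names that differ only in an ending like _2 or _b are one class to them, and where a whole thing is asked for, a point or a joint stands for the part that bears it (a point fixed in the world has none). Each returns a list of dicts, best first, with "confidence" (0 to 1); they miss things now and then, are a little off and sometimes report something else, mostly with a low value. They report only what shows in the picture. A call takes as long as a camera call.
- r.outline_of(camera, query): "mask" (384x512 bool, what is visible of it) and "bbox" ([centre column, centre row, width, height] in pixels, round what is visible of it).
The state is a dict: "time_s": time; "joint_positions": joint angles; "dq": joint speeds; "joint_torque": joint torques, N m; "tool_pos": TCP position; "eef_rot": TCP orientation; "wrist_force": force on the tool from outside, world axes, zero at the start; "wrist_torque": the same for the moment, N m; "gripper_width": finger opening in m.
Only numpy, scipy, OpenCV 4.12 (cv2) and the standard library are available. Lean on these libraries where they do the work, as an engineer would, in place of code of your own. Each camera call takes 0.05 s, during which the arm holds its last target. There are 200 camera calls.

### The job

Open the control box with the blue lid: turn its orange wing fastener a quarter turn clockwise (seen from above), from the red dot to the green dot, and only then lift the lid by its steel handle until it stands about upright, and let go so that it stays open. Leave the lid and the fastener of the green box alone.

Things in the scene. Friction and masses are not known exactly. Their poses are not given: they have to be found in the camera images.
- blue_box: Grey control box with a blue lid, fixed to the table: 180 mm deep (x), 200 wide (y); lid top 87 mm up. Origin: centre of its underside. Its x points from the front (robot side, with handle and fastener) to the hinge, y to the left, z up. Hinge line: along y through (90, 0, 80) mm. A green-lidded box of the same form stands near. All mm below are in this box's frame, lid shut.
- blue_cam (a joint): Turn (rad) of the blue lid's fastener: orange wing 44 mm long, 13 thick, 92 to 122 high, on an upright axis at x -60, y 55. 0 = locked, white stripe points to the front (-x, red dot); grows clockwise from above to a stop at 1.57 = unlocked, stripe to +y (green dot). Starts at 0 to 0.35; 0.06 N m friction; stays where left. Its tongue holds the lid shut until about 0.85.
- blue_panel (a joint): Angle (rad) of the blue lid: 0 = shut, 1.57 = upright, stop at 1.8. Stiff hinge, stays at any angle; 4 to 10 N at the handle lift it. Handle: round steel bar 10 mm thick, along y, centre (-60, -45, 126), 80 mm long between end posts, 34 mm free under it; it turns with the lid.
- green_wing (a point): Pointing end of the white stripe on the green box's wing fastener, 22 mm from that fastener's axis, 122 mm above the table. The green lid and its fastener must stay as they are.

How it is judged:
On the way:
1. the blue lid's fastener is turned to unlocked while the lid is still shut (value of joint blue_cam above 1.2 rad and value of joint blue_panel below 0.1 rad), for 0.2 s.
At the end, for the whole second after the job is handed in: The blue lid's fastener is unlocked (beyond 1.2 rad, about 69 degrees), the blue lid stands open by itself at more than 1.15 rad (66 degrees) and at rest, and the green box's lid and fastener are as they were (its wing end within 10 mm of its start) (value of joint blue_cam above 1.2 rad and value of joint blue_panel above 1.15 rad and velocity of joint blue_panel between -0.05 and 0.05 rad/s and distance of green_wing from where it was at the start of the episode below 0.01 m); the robot touches nothing.
It fails at once if the green box's lid is lifted or its fastener turned (wing end moved by more than 10 mm) (distance of green_wing from where it was at the start of the episode above 0.01 m).
It also fails if it takes over 48 s, if anything falls off the work surface, if the arm or the gripper's body presses on something with over 40 N, if the wrist force passes 120 N, or if a joint passes its speed limit or range.

## Working session

There is one attempt and no reset: what is moved stays moved. The work goes in short steps, Python scripts to look and compute and a tool call to move; the robot and the scene stay as the last step left them, time stands still between calls to the robot, and variables do not carry over. Pictures are saved under pics/ and viewed, about 8 in all and at most 12, crops included, and the job is handed in when it is done.

Besides the shell and the picture viewer there is one more tool, called after "Request:" by a JSON object that holds its "fn" and its "kwargs", one argument or row to a line. drive_tool: Moves the arm, as the interface text tells. Its arguments: {"type":"object","properties":{"commands":{"type":"array"},"claw":{"type":"number"},"grip_force":{"type":"number"}},"required":["commands"]}

```bash
ls; mkdir -p pics; cat > h.py <<'E'
import numpy as np, cv2
from scipy.spatial.transform import Rotation as R
from bench import r
def cloud(d,ci):
    v,u=np.mgrid[0:384,0:512]
    P=np.stack([(u-ci['cx'])/ci['fx']*d,-(v-ci['cy'])/ci['fy']*d,-d],-1)
    o=ci['orientation']
    return P@R.from_quat(o).as_matrix().T+np.array(ci['origin'])
def save(n,p): cv2.imwrite('pics/'+n,p[:,:,::-1])
E
python3 - <<'E'
from h import *
print(r.state()); print(r.tcp_to_grasp)
ims=[]
for c in ['scene','side']:
    ci=r.camera_info(c); p,d=r.read_camera(c); X=cloud(d,ci); print(c,ci)
    np.savez('/tmp/'+c,p=p,d=d,X=X); save(c+'.png',p)
    for q in ['blue_box','blue_cam','blue_panel','green_wing']:
        for o in r.outline_of(c,q)[:2]:
            m=o['mask']&(d>0); print(c,q,round(o['confidence'],2),np.round(o['bbox']),np.round(np.median(X[m],0),3))
E
```

```text
pics
{'time_s': 0.0, 'joint_positions': array([ 1.02247750e+00,  4.94197516e-01,  1.34615173e+00, -7.69556839e-06,
        1.30250196e+00, -9.55133898e-02]), 'dq': array([-0.00100534,  0.00084078, -0.00084889,  0.00060218,  0.00134924,
       -0.00113371]), 'joint_torque': array([-4.25882918e-04, -8.82168460e+01, -3.83858621e+01, -2.92407221e-04,
        1.02047410e-02,  4.71608041e-05]), 'tool_pos': array([0.2732431 , 0.5616919 , 0.23068437]), 'eef_rot': array([ 8.47787580e-01,  5.30335576e-01, -5.61228453e-04,  2.84645081e-04]), 'wrist_force': array([ 0.13775577, -0.4537303 ,  0.55639675]), 'wrist_torque': array([0.02872118, 0.00904905, 0.06060255]), 'gripper_width': 0.08524324639316963}
-0.0187
scene {'fx': 354.7148114433944, 'fy': 354.7148114433944, 'cx': 256.7972964832848, 'cy': 193.28443057945228, 'origin': array([ 0.95788818, -0.02034699,  0.71974988]), 'orientation': array([0.21414964, 0.18641177, 0.63008951, 0.72275707])}
scene blue_box 0.85 [308. 190. 101.  94.] [0.558 0.145 0.087]
scene blue_cam 0.53 [331. 152.  14.  23.] [0.488 0.209 0.115]
scene blue_panel 0.84 [305. 182.  99.  74.] [0.535 0.147 0.087]
scene green_wing 0.48 [164. 167.  16.  24.] [ 0.472 -0.154  0.114]
side {'fx': 485.4789904012689, 'fy': 485.4789904012689, 'cx': 244.09821952783255, 'cy': 184.2845409993887, 'origin': array([ 0.49042198, -0.71106509,  0.82572882]), 'orientation': array([ 0.38346599, -0.02148378, -0.03048916,  0.92280155])}
side blue_box 0.61 [226. 162.  88.  86.] [0.523 0.096 0.085]
side blue_cam 0.55 [208. 127.  14.  15.] [0.48  0.21  0.108]
side blue_panel 0.82 [224. 150.  94.  67.] [0.525 0.137 0.086]
side green_wing 0.87 [202. 250.  23.  23.] [ 0.465 -0.16   0.11 ]
```

```bash
sleep 1; ls pics
```

```text
scene.png
side.png
```

```bash
python3 - <<'E'
from h import *
tiles=[]
for c in ['scene','side']:
    f=np.load(f'/tmp/{c}.npz'); p,d,X=f['p'],f['d'],f['X']
    hsv=cv2.cvtColor(p,cv2.COLOR_RGB2HSV)
    top=(abs(X[...,2]-.087)<.008)&(d>0)&(hsv[...,1]>80)
    for n,lo,hi in [('blue',95,130),('green',40,90)]:
        m=top&(hsv[...,0]>lo)&(hsv[...,0]<hi); 
        k,l,s,_=cv2.connectedComponentsWithStats(m.astype(np.uint8)); m=l==1+np.argmax(s[1:,4])
        print(c,n,m.sum(),cv2.minAreaRect((X[m][:,:2]*1000).astype(np.float32)),np.median(X[m][:,2]))
    for n,lo,hi in [('orange',5,20)]:
        m=(X[...,2]>.08)&(X[...,2]<.14)&(d>0)&(hsv[...,1]>130)&(hsv[...,0]>=lo)&(hsv[...,0]<=hi)
        for s in (0,1):
            mm=m&((X[...,1]>.03) if s==0 else (X[...,1]<.03)); 
            if mm.sum()>5: print(c,n,s,mm.sum(),cv2.minAreaRect((X[mm][:,:2]*1000).astype(np.float32)),np.median(X[mm],0))
    m=(X[...,2]>.105)&(X[...,2]<.14)&(d>0)&(hsv[...,1]<60)&(X[...,0]<.75)&(X[...,0]>.4)
    for s in (0,1):
        mm=m&((X[...,1]>.03) if s==0 else (X[...,1]<.03))
        if mm.sum()>5:print(c,'grey',mm.sum(),cv2.minAreaRect((X[mm][:,:2]*1000).astype(np.float32)),np.median(X[mm],0))
    a=p[90:290,130:390] if c=='scene' else p[90:290,130:390]
    tiles.append(cv2.resize(a,None,fx=1.53,fy=1.53*1.0,interpolation=cv2.INTER_CUBIC))
save('both.png',np.hstack(tiles))
E
```

```text
scene blue 5930 ((527.728271484375, 149.88839721679688), (200.4863739013672, 184.62057495117188), 79.65008544921875) 0.0869503270906346
scene green 6308 ((516.2638549804688, -219.04974365234375), (201.78150939941406, 184.42648315429688), 81.5437240600586) 0.08708758362486307
scene orange 0 362 ((594.8280639648438, 362.3992614746094), (399.40380859375, 82.90742492675781), 61.435791015625) [0.6692275  0.51866838 0.09501639]
scene orange 1 249 ((327.43756103515625, -159.99554443359375), (164.1882781982422, 636.4973754882812), 62.801307678222656) [ 0.47333973 -0.15371579  0.10806936]
scene grey 211 ((464.8180236816406, 115.01976013183594), (88.65612030029297, 10.531027793884277), 81.5700454711914) [0.46531475 0.11614689 0.12876108]
scene grey 229 ((453.98577880859375, -254.77197265625), (88.13348388671875, 9.661977767944336), 83.33697509765625) [ 0.45518971 -0.24793015  0.12975913]
side blue 4012 ((525.0213623046875, 150.73080444335938), (208.8460235595703, 184.73085021972656), 79.78360748291016) 0.08554433447320203
side green 8322 ((512.6746215820312, -217.8631591796875), (203.71234130859375, 185.0066375732422), 81.49939727783203) 0.08580626921038154
side orange 0 1143 ((587.3185424804688, 419.92510986328125), (480.67529296875, 141.34381103515625), 50.572059631347656) [0.69025116 0.52630791 0.1094576 ]
side orange 1 397 ((556.990966796875, -177.3456268310547), (126.88545989990234, 233.5128936767578), 48.94894027709961) [ 0.46587647 -0.16045554  0.10523677]
side grey 158 ((464.2501220703125, 147.345703125), (152.5412139892578, 16.534317016601562), 85.12391662597656) [0.45993337 0.108699   0.12862493]
side grey 338 ((451.6033630371094, -223.5526885986328), (150.3112335205078, 18.452253341674805), 87.70550537109375) [ 0.44954599 -0.25974191  0.12932184]
```

View pics/scene.png

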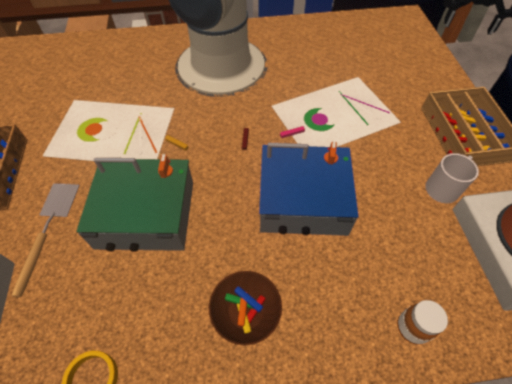

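View pics/both.png

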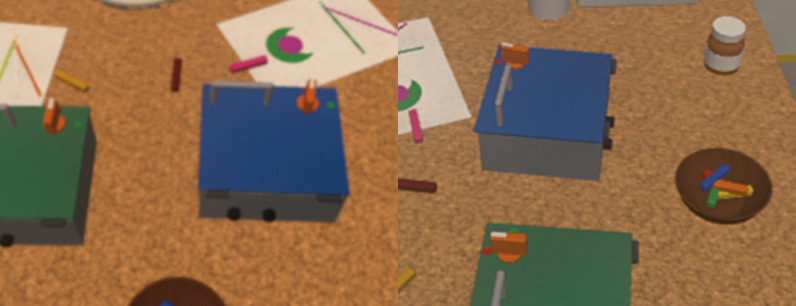

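The scene picture shows the blue box on the right, with its wing at about (332,153), its handle at about (285,147) and its green dot at (347,158). The green box is on the left. In the side view the wing's white stripe points to the front, near the red dot. That puts the blue box at (0.527, 0.150), yaw about -10.4°. I'm moving above the fastener now.

Request:
{"fn": "drive_tool", "kwargs": {
  "commands": [
    {"tx": -0.02, "ty": 0.03},
    {"tx": -0.04, "ty": 0.06},
    {"tx": -0.06, "ty": 0.09},
    {"tx": -0.08, "ty": 0.12},
    {"tx": -0.1, "ty": 0.15},
    {"tx": -0.12, "ty": 0.18},
    {"tx": -0.14, "ty": 0.21},
    {"tx": -0.16, "ty": 0.24},
    {"tx": -0.18, "ty": 0.27},
    {"tx": -0.2, "ty": 0.3},
    {"tx": -0.215, "ty": 0.325},
    {"tx": -0.222, "ty": 0.336}
  ],
  "claw": 0,
  "grip_force": 60
}}

```text
invalid input
```

```bash
cat > w.py <<'E'
from h import *
import sys
s=r.state(); print(s['time_s'],s['tool_pos'],s['eef_rot'],s['gripper_width'])
ci=r.camera_info('wrist'); p,d=r.read_camera('wrist'); X=cloud(d,ci)
np.savez('/tmp/wrist',p=p,X=X,d=d); save(sys.argv[1],p)
hsv=cv2.cvtColor(p,cv2.COLOR_RGB2HSV)
near=(X[...,2]>.09)&(X[...,2]<.15)&(abs(X[...,0]-.478)<.06)&(abs(X[...,1]-.215)<.06)&(d>0)
m=near&(hsv[...,1]>130)&(hsv[...,0]<22); w=near&(hsv[...,1]<50)&(hsv[...,2]>150)&(X[...,2]>.118)
t=(m&(X[...,2]>.116))|w
for n,k in (('orange',m),('white',w),('top',t)):
    if k.sum()>4: print(n,k.sum(),np.median(X[k],0),cv2.minAreaRect((X[k][:,:2]*1000).astype(np.float32)))
E
python3 w.py w1.png
```

```text
0.5 [0.27340333 0.56199295 0.23124673] [ 8.47779377e-01  5.30349060e-01 -4.15569835e-05  2.40521105e-05] 0.08512762188749644
```

View pics/w1.png

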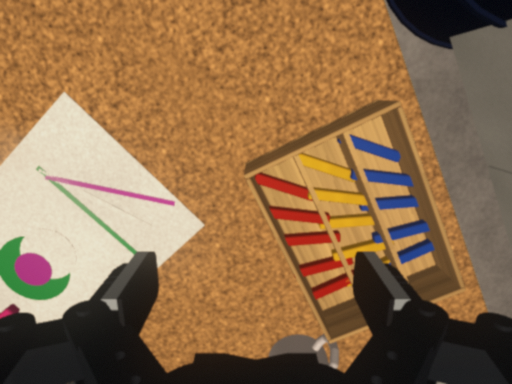

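The call was refused, probably because each row needs all four keys. The wrist view only shows the start area, with the fingers at the bottom of the picture.

Request:
{"fn": "drive_tool", "kwargs": {
  "commands": [
    {"tx": -0.02, "ty": 0.03, "tz": 0, "spin": 0},
    {"tx": -0.04, "ty": 0.06, "tz": 0, "spin": 0},
    {"tx": -0.06, "ty": 0.09, "tz": 0, "spin": 0},
    {"tx": -0.08, "ty": 0.12, "tz": 0, "spin": 0},
    {"tx": -0.1, "ty": 0.15, "tz": 0, "spin": 0},
    {"tx": -0.12, "ty": 0.18, "tz": 0, "spin": 0},
    {"tx": -0.14, "ty": 0.21, "tz": 0, "spin": 0},
    {"tx": -0.16, "ty": 0.24, "tz": 0, "spin": 0},
    {"tx": -0.18, "ty": 0.27, "tz": 0, "spin": 0},
    {"tx": -0.2, "ty": 0.3, "tz": 0, "spin": 0},
    {"tx": -0.222, "ty": 0.336, "tz": 0, "spin": 0},
    {"tx": -0.222, "ty": 0.336, "tz": 0, "spin": 0}
  ],
  "claw": 0,
  "grip_force": 60
}}

```text
time_s: 1.55
tool_pos: [0.4818, 0.2104, 0.2315]
eef_rot: [0.849, 0.529, 0.0, 0.001]
wrist_force: [0.3, 1.1, 0.4]
gripper_width: 0.0429
```

```bash
python3 w.py w2.png
```

```text
1.55 [0.48184162 0.2103943  0.23149376] [8.48851956e-01 5.28629447e-01 4.82497088e-04 1.01555166e-03] 0.04286889990119737
orange 1087 [0.4802678  0.21656374 0.12085233] ((477.1497497558594, 216.74603271484375), (43.44662857055664, 31.698009490966797), 14.557506561279297)
white 205 [0.46847115 0.21963781 0.12345268] ((471.3084411621094, 190.7640380859375), (17.252498626708984, 70.34304809570312), 4.675992965698242)
top 843 [0.47736894 0.21692993 0.12231295] ((468.3773498535156, 191.3156280517578), (69.22148132324219, 43.1514778137207), 67.7701187133789)
```

View pics/w2.png

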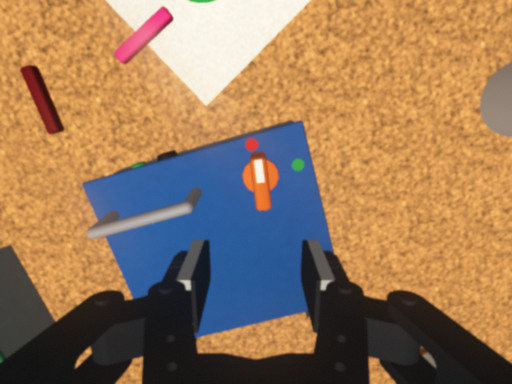

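The wrist view shows the wing at about (261,185), with its white stripe pointing near the red dot at (251,145). The green dot is at (298,165) and the handle runs from (95,232) to (195,205).

```bash
python3 - <<'E'
from h import *
f=np.load('/tmp/wrist.npz'); p,d,X=f['p'],f['d'],f['X']
z=X[...,2]
def fit(m,n):
    k,l,s,_=cv2.connectedComponentsWithStats(m.astype(np.uint8)); m=l==1+np.argmax(s[1:,4])
    q=X[m][:,:2]; u,sv,v=np.linalg.svd(q-q.mean(0),full_matrices=False)
    print(n,m.sum(),q.mean(0),np.median(z[m]),np.degrees(np.arctan2(v[0,1],v[0,0])),cv2.minAreaRect((q*1000).astype(np.float32)))
R_=np.zeros(z.shape,bool);R_[145:215,235:285]=1
fit(R_&(z>.116)&(z<.13),'wing')
R_[:]=0;R_[185:245,80:210]=1
fit(R_&(z>.120)&(z<.14),'handle')
hsv=cv2.cvtColor(p,cv2.COLOR_RGB2HSV)
fit((abs(z-.087)<.006)&(hsv[...,0]>95)&(hsv[...,0]<130)&(hsv[...,1]>100),'lid')
E
```

```text
wing 872 [0.47826318 0.21763438] 0.12225817774429124 -18.837913047962992 ((479.4342041015625, 217.21092224121094), (13.039080619812012, 43.9809684753418), 71.37474822998047)
handle 1409 [0.4610626  0.12161781] 0.13138341155000666 -100.34531222547724 ((461.4836730957031, 119.36807250976562), (89.23680877685547, 10.214797973632812), 79.58988952636719)
lid 27475 [0.51052733 0.16246563] 0.08744854433407745 -128.59796892713248 ((525.9984130859375, 152.50466918945312), (201.95599365234375, 186.462646484375), 79.55460357666016)
```

Request:
{"fn": "drive_tool", "kwargs": {
  "commands": [
    {"tx": 0.002, "ty": 0, "tz": 0.01, "spin": -4},
    {"tx": 0.002, "ty": 0, "tz": 0.03, "spin": -7.5},
    {"tx": 0.002, "ty": 0, "tz": 0.05, "spin": -7.5},
    {"tx": 0.002, "ty": 0, "tz": 0.07, "spin": -7.5},
    {"tx": 0.002, "ty": 0, "tz": 0.08, "spin": -7.5},
    {"tx": 0.002, "ty": 0, "tz": 0.08, "spin": -7.5},
    {"tx": 0.002, "ty": 0, "tz": 0.08, "spin": -7.5}
  ]
}}

```text
time_s: 2.18
tool_pos: [0.4791, 0.2176, 0.1515]
eef_rot: [0.811, 0.585, -0.0, -0.0]
wrist_force: [-0.5, 0.4, -0.1]
gripper_width: 0.0424
```

Request:
{"fn": "drive_tool", "kwargs": {
  "commands": [
    {"tx": 0, "ty": 0, "tz": 0.015, "spin": 0},
    {"tx": 0, "ty": 0, "tz": 0.03, "spin": 0},
    {"tx": 0, "ty": 0, "tz": 0.04, "spin": 0},
    {"tx": 0, "ty": 0, "tz": 0.048, "spin": 0},
    {"tx": 0, "ty": 0, "tz": 0.054, "spin": 0},
    {"tx": 0, "ty": 0, "tz": 0.054, "spin": 0},
    {"tx": 0, "ty": 0, "tz": 0.054, "spin": 0}
  ]
}}

```text
time_s: 2.77
tool_pos: [0.4795, 0.2173, 0.0975]
eef_rot: [0.811, 0.585, 0.0, 0.0]
wrist_force: [-0.7, 0.2, 0.5]
gripper_width: 0.0428
```

Request:
{"fn": "drive_tool", "kwargs": {
  "commands": [
    {"tx": 0, "ty": 0, "tz": 0, "spin": 0},
    {"tx": 0, "ty": 0, "tz": 0, "spin": 0},
    {"tx": 0, "ty": 0, "tz": 0, "spin": 0},
    {"tx": 0, "ty": 0, "tz": 0, "spin": 0},
    {"tx": 0, "ty": 0, "tz": 0, "spin": 0},
    {"tx": 0, "ty": 0, "tz": 0, "spin": 0},
    {"tx": 0, "ty": 0, "tz": 0, "spin": 0},
    {"tx": 0, "ty": 0, "tz": 0, "spin": 0}
  ],
  "claw": 1,
  "grip_force": 40
}}

```text
time_s: 3.43
tool_pos: [0.4794, 0.2166, 0.0979]
eef_rot: [0.811, 0.585, -0.0, 0.0]
wrist_force: [-1.9, -7.4, 8.5]
gripper_width: 0.0121
```

Request:
{"fn": "drive_tool", "kwargs": {
  "commands": [
    {"tx": 0, "ty": 0, "tz": 0, "spin": 4},
    {"tx": 0, "ty": 0, "tz": 0, "spin": 8},
    {"tx": 0, "ty": 0, "tz": 0, "spin": 12},
    {"tx": 0, "ty": 0, "tz": 0, "spin": 16},
    {"tx": 0, "ty": 0, "tz": 0, "spin": 20},
    {"tx": 0, "ty": 0, "tz": 0, "spin": 24},
    {"tx": 0, "ty": 0, "tz": 0, "spin": 28},
    {"tx": 0, "ty": 0, "tz": 0, "spin": 32},
    {"tx": 0, "ty": 0, "tz": 0, "spin": 36},
    {"tx": 0, "ty": 0, "tz": 0, "spin": 40}
  ]
}}

```text
time_s: 4.27
tool_pos: [0.4797, 0.2168, 0.0979]
eef_rot: [0.963, 0.27, 0.0, 0.0]
wrist_force: [-0.7, -6.4, 7.0]
gripper_width: 0.0117
```

Request:
{"fn": "drive_tool", "kwargs": {
  "commands": [
    {"tx": 0, "ty": 0, "tz": 0, "spin": 4},
    {"tx": 0, "ty": 0, "tz": 0, "spin": 8},
    {"tx": 0, "ty": 0, "tz": 0, "spin": 12},
    {"tx": 0, "ty": 0, "tz": 0, "spin": 16},
    {"tx": 0, "ty": 0, "tz": 0, "spin": 20},
    {"tx": 0, "ty": 0, "tz": 0, "spin": 24},
    {"tx": 0, "ty": 0, "tz": 0, "spin": 28},
    {"tx": 0, "ty": 0, "tz": 0, "spin": 32},
    {"tx": 0, "ty": 0, "tz": 0, "spin": 36},
    {"tx": 0, "ty": 0, "tz": 0, "spin": 40},
    {"tx": 0, "ty": 0, "tz": 0, "spin": 40},
    {"tx": 0, "ty": 0, "tz": 0, "spin": 40}
  ]
}}

```text
time_s: 5.27
tool_pos: [0.4799, 0.2167, 0.0979]
eef_rot: [0.997, -0.074, 0.001, 0.0]
wrist_force: [1.8, -7.1, 6.3]
gripper_width: 0.012
```

Request:
{"fn": "drive_tool", "kwargs": {
  "commands": [
    {"tx": 0, "ty": 0, "tz": 0, "spin": 0},
    {"tx": 0, "ty": 0, "tz": 0, "spin": 0},
    {"tx": 0, "ty": 0, "tz": 0, "spin": 0},
    {"tx": 0, "ty": 0, "tz": 0, "spin": 0},
    {"tx": 0, "ty": 0, "tz": 0, "spin": 0},
    {"tx": 0, "ty": 0, "tz": 0, "spin": 0}
  ],
  "claw": 0
}}

```text
time_s: 5.77
tool_pos: [0.4793, 0.2172, 0.0973]
eef_rot: [0.997, -0.074, -0.0, -0.0]
wrist_force: [0.8, 0.8, 0.2]
gripper_width: 0.0426
```

Request:
{"fn": "drive_tool", "kwargs": {
  "commands": [
    {"tx": 0, "ty": 0, "tz": -0.03, "spin": 0},
    {"tx": 0, "ty": 0, "tz": -0.06, "spin": 0},
    {"tx": 0, "ty": 0.02, "tz": -0.09, "spin": 1},
    {"tx": -0.003, "ty": 0.05, "tz": -0.1, "spin": 1.9},
    {"tx": -0.003, "ty": 0.08, "tz": -0.1, "spin": 1.9},
    {"tx": -0.003, "ty": 0.1, "tz": -0.1, "spin": 1.9},
    {"tx": -0.003, "ty": 0.1, "tz": -0.1, "spin": 1.9},
    {"tx": -0.003, "ty": 0.1, "tz": -0.1, "spin": 1.9},
    {"tx": -0.003, "ty": 0.1, "tz": -0.1, "spin": 1.9}
  ]
}}

```text
time_s: 6.52
tool_pos: [0.4618, 0.119, 0.1973]
eef_rot: [0.996, -0.09, 0.0, -0.0]
wrist_force: [0.5, 0.7, 0.2]
gripper_width: 0.0429
```

```bash
python3 w.py w3.png
```

```text
6.5167 [0.46182741 0.11902764 0.19728118] [ 9.95912365e-01 -9.03246704e-02  2.75406218e-05 -1.21457470e-04] 0.04286683339665787
orange 1890 [0.47843789 0.21454176 0.12122469] ((476.6221008300781, 219.83836364746094), (38.726829528808594, 42.364418029785156), 43.01767349243164)
white 370 [0.4807538  0.22600177 0.12348823] ((476.0154113769531, 195.67340087890625), (83.21192169189453, 6.353281497955322), 79.91314697265625)
top 1551 [0.47952247 0.21501609 0.12234263] ((476.3609313964844, 196.17041015625), (84.2503433227539, 12.89017391204834), 80.49842071533203)
```

View pics/w3.png

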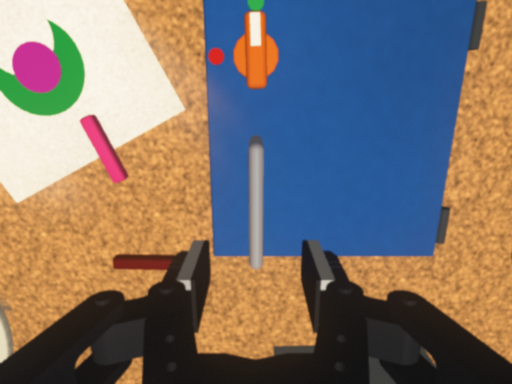

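The wrist view shows the stripe at (255,30) pointing at the green dot (256,4), so the fastener is unlocked. The handle, at column 256, is centred between the fingers, so I'm going down to grip it.

Request:
{"fn": "drive_tool", "kwargs": {
  "commands": [
    {"tx": 0, "ty": 0, "tz": 0.02, "spin": 0},
    {"tx": 0, "ty": 0, "tz": 0.04, "spin": 0},
    {"tx": 0, "ty": 0, "tz": 0.06, "spin": 0},
    {"tx": 0, "ty": 0, "tz": 0.075, "spin": 0},
    {"tx": 0, "ty": 0, "tz": 0.085, "spin": 0},
    {"tx": 0, "ty": 0, "tz": 0.09, "spin": 0},
    {"tx": 0, "ty": 0, "tz": 0.09, "spin": 0},
    {"tx": 0, "ty": 0, "tz": 0.09, "spin": 0}
  ]
}}

```text
time_s: 7.23
tool_pos: [0.4618, 0.1192, 0.1074]
eef_rot: [0.996, -0.09, -0.0, 0.0]
wrist_force: [-0.6, -0.1, 0.1]
gripper_width: 0.0429
```

Request:
{"fn": "drive_tool", "kwargs": {
  "commands": [
    {"tx": 0, "ty": 0, "tz": 0, "spin": 0},
    {"tx": 0, "ty": 0, "tz": 0, "spin": 0},
    {"tx": 0, "ty": 0, "tz": 0, "spin": 0},
    {"tx": 0, "ty": 0, "tz": 0, "spin": 0},
    {"tx": 0, "ty": 0, "tz": 0, "spin": 0},
    {"tx": 0, "ty": 0, "tz": 0, "spin": 0},
    {"tx": 0, "ty": 0, "tz": 0, "spin": 0},
    {"tx": 0, "ty": 0, "tz": 0, "spin": 0}
  ],
  "claw": 1,
  "grip_force": 50
}}

```text
time_s: 7.9
tool_pos: [0.462, 0.1188, 0.1079]
eef_rot: [0.996, -0.09, 0.001, -0.0]
wrist_force: [-0.8, 0.8, 6.0]
gripper_width: 0.0085
```

```bash
python3 -c "
from math import *
for a in list(range(0,90,4)):
    t=radians(a);x=-150*cos(t)+46*sin(t);z=150*sin(t)+46*cos(t)
    print(a,round(x+150),round(z-46))"
```

```text
0 0 0
4 4 10
8 8 20
12 13 30
16 18 40
20 25 49
24 32 57
28 39 65
32 47 72
36 56 79
40 65 86
44 74 91
48 84 96
52 94 101
56 104 104
60 115 107
64 126 109
68 136 110
72 147 111
76 158 111
80 169 110
84 180 108
88 191 106
```

Gripped. Now lifting along the arc, up to 40° first.

Request:
{"fn": "drive_tool", "kwargs": {
  "commands": [
    {"tx": 0.004, "ty": 0, "tz": -0.01, "spin": 0},
    {"tx": 0.008, "ty": 0, "tz": -0.02, "spin": 0},
    {"tx": 0.013, "ty": 0, "tz": -0.03, "spin": 0},
    {"tx": 0.018, "ty": 0, "tz": -0.04, "spin": 0},
    {"tx": 0.025, "ty": 0, "tz": -0.049, "spin": 0},
    {"tx": 0.032, "ty": 0, "tz": -0.057, "spin": 0},
    {"tx": 0.039, "ty": 0, "tz": -0.065, "spin": 0},
    {"tx": 0.047, "ty": 0, "tz": -0.072, "spin": 0},
    {"tx": 0.056, "ty": 0, "tz": -0.079, "spin": 0},
    {"tx": 0.065, "ty": 0, "tz": -0.086, "spin": 0}
  ]
}}

```text
time_s: 8.73
tool_pos: [0.5219, 0.1078, 0.1937]
eef_rot: [0.996, -0.09, -0.004, -0.0]
wrist_force: [-22.4, 8.5, 19.2]
gripper_width: 0.0081
```

```bash
python3 - <<'E'
from h import *
s=r.state(); print(s['time_s'],s['tool_pos'],s['wrist_force'],s['gripper_width'])
t=[]
for c in ('scene','side'):
    p,d=r.read_camera(c); t.append(cv2.resize(p[70:270,130:390],None,fx=1.53,fy=1.53))
save('l1.png',np.hstack(t))
E
```

```text
8.7333 [0.52189205 0.10781067 0.19369354] [-22.40852001   8.50433303  19.17052126] 0.008055538635688562
```

View pics/l1.png

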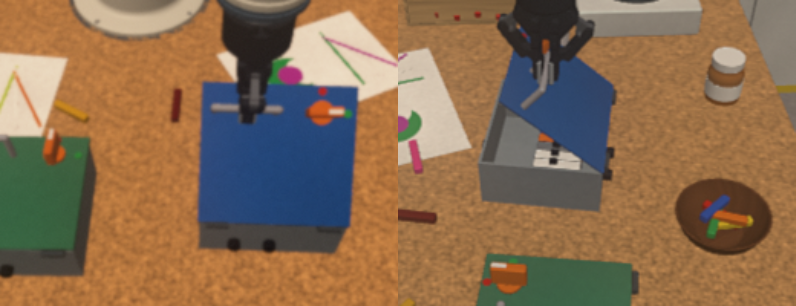

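The lid is about 40° open in both views and the grip is holding, so I'm carrying on.

Request:
{"fn": "drive_tool", "kwargs": {
  "commands": [
    {"tx": 0.009, "ty": 0, "tz": -0.005, "spin": 0},
    {"tx": 0.019, "ty": 0, "tz": -0.01, "spin": 0},
    {"tx": 0.029, "ty": 0, "tz": -0.015, "spin": 0},
    {"tx": 0.039, "ty": 0, "tz": -0.018, "spin": 0},
    {"tx": 0.05, "ty": 0, "tz": -0.021, "spin": 0},
    {"tx": 0.061, "ty": 0, "tz": -0.023, "spin": 0},
    {"tx": 0.061, "ty": 0, "tz": -0.023, "spin": 0}
  ]
}}

```text
time_s: 9.42
tool_pos: [0.5873, 0.096, 0.2177]
eef_rot: [0.996, -0.09, 0.001, -0.0]
wrist_force: [0.5, -0.4, 13.0]
gripper_width: 0.0082
```

Now from 64° to about 82°.

Request:
{"fn": "drive_tool", "kwargs": {
  "commands": [
    {"tx": 0.005, "ty": 0, "tz": -0.001, "spin": 0},
    {"tx": 0.01, "ty": 0, "tz": -0.001, "spin": 0},
    {"tx": 0.021, "ty": 0, "tz": -0.002, "spin": 0},
    {"tx": 0.032, "ty": 0, "tz": -0.002, "spin": 0},
    {"tx": 0.043, "ty": 0, "tz": -0.001, "spin": 0},
    {"tx": 0.05, "ty": 0, "tz": 0, "spin": 0},
    {"tx": 0.05, "ty": 0, "tz": 0, "spin": 0},
    {"tx": 0.05, "ty": 0, "tz": 0, "spin": 0}
  ]
}}

```text
time_s: 10.08
tool_pos: [0.6356, 0.087, 0.2166]
eef_rot: [0.996, -0.09, 0.001, -0.0]
wrist_force: [2.9, 0.7, 2.8]
gripper_width: 0.0079
```

```bash
python3 - <<'E'
from h import *
t=[]
for c in ('scene','side'):
    p,d=r.read_camera(c); t.append(cv2.resize(p[70:270,130:390],None,fx=1.53,fy=1.53))
save('l2.png',np.hstack(t))
E
```

```text
(no output)
```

View pics/l2.png

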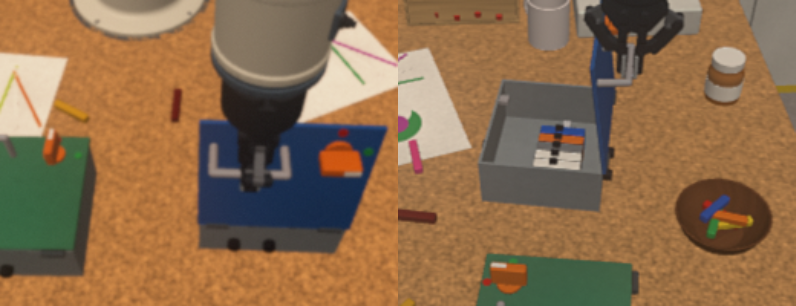

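The lid stands about upright in both views. I'm opening the fingers slightly and pulling straight up.

Request:
{"fn": "drive_tool", "kwargs": {
  "commands": [
    {"tx": 0, "ty": 0, "tz": 0, "spin": 0},
    {"tx": 0, "ty": 0, "tz": 0, "spin": 0},
    {"tx": 0, "ty": 0, "tz": 0, "spin": 0},
    {"tx": 0, "ty": 0, "tz": 0, "spin": 0},
    {"tx": 0, "ty": 0, "tz": 0, "spin": 0},
    {"tx": 0, "ty": 0, "tz": 0, "spin": 0}
  ],
  "claw": 0.5
}}

```text
time_s: 10.68
tool_pos: [0.6347, 0.0871, 0.2162]
eef_rot: [0.996, -0.09, -0.0, 0.0]
wrist_force: [-0.1, -0.9, 0.3]
gripper_width: 0.0212
```

Request:
{"fn": "drive_tool", "kwargs": {
  "commands": [
    {"tx": 0, "ty": 0, "tz": -0.01, "spin": 0},
    {"tx": 0, "ty": 0, "tz": -0.02, "spin": 0},
    {"tx": 0, "ty": 0, "tz": -0.03, "spin": 0},
    {"tx": 0, "ty": 0, "tz": -0.04, "spin": 0},
    {"tx": 0, "ty": 0, "tz": -0.055, "spin": 0},
    {"tx": 0, "ty": 0, "tz": -0.07, "spin": 0},
    {"tx": 0, "ty": 0, "tz": -0.09, "spin": 0},
    {"tx": 0, "ty": 0, "tz": -0.11, "spin": 0},
    {"tx": 0, "ty": 0, "tz": -0.13, "spin": 0},
    {"tx": 0, "ty": 0, "tz": -0.15, "spin": 0},
    {"tx": 0, "ty": 0, "tz": -0.15, "spin": 0},
    {"tx": 0, "ty": 0, "tz": -0.15, "spin": 0}
  ]
}}

```text
time_s: 11.68
tool_pos: [0.6352, 0.0872, 0.3682]
eef_rot: [0.996, -0.09, 0.002, -0.0]
wrist_force: [-0.5, 0.2, -0.5]
gripper_width: 0.0216
```

```bash
python3 - <<'E'
from h import *
t=[]
for c in ('scene','side'):
    p,d=r.read_camera(c); X=cloud(d,r.camera_info(c)); t.append(cv2.resize(p[70:270,130:390],None,fx=1.53,fy=1.53))
    hsv=cv2.cvtColor(p,cv2.COLOR_RGB2HSV)
    m=(hsv[...,0]>95)&(hsv[...,0]<130)&(hsv[...,1]>100)&(d>0)&(abs(X[...,0]-.62)<.1)&(abs(X[...,1]-.14)<.13)&(X[...,2]>.1)
    q=X[m]; q=q[abs(q[:,2]-q[:,2].mean())<.1]; n=np.linalg.svd(q-q.mean(0),full_matrices=False)[2][2]
    print(c,len(q),q[:,2].max(),n,'lid angle',np.degrees(np.arccos(abs(n[2]))))
    for o in r.outline_of(c,'green_wing')[:1]:
        print(np.round(o['bbox']),np.median(X[o['mask']&(d>0)],0))
save('l3.png',np.hstack(t))
E
```

```text
scene 5482 0.26820713333384844 [ 0.97531444 -0.17690538  0.13215982] lid angle 82.4055820293536
[165. 166.  14.  21.] [ 0.4733479  -0.154057    0.11508097]
side 249 0.26720991751079437 [ 0.97545096 -0.17827608  0.12927899] lid angle 82.57207008215738
[203. 249.  22.  24.] [ 0.46517174 -0.16019157  0.11032715]
```

View pics/l3.png

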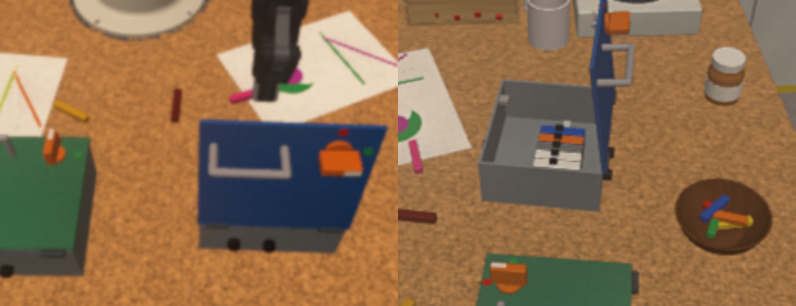

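The lid stands free at 82°, the stripe points to the green dot, the gripper is clear and the green wing hasn't moved.

```bash
python3 -c "
from bench import r
r.finish_job()"
```

```text
the job is handed in; nothing more can be done
```

The blue box is open and the job is handed in, at about 12 s of the 48 s allowed. I gripped the orange wing and turned it 80° clockwise, from about 8° to about 88°. Then I lifted the lid by its handle along its arc, let go, and pulled the gripper straight up.

Last checks before handing in:
- **Lid:** it stood by itself at about 82°, from plane fits in both the scene and side cameras. I measured this once after letting go, so being at rest rests on that one look.
- **Fastener:** the white stripe pointed at the green dot in the wrist view before the lift, with the lid still shut. In the last scene picture it still looked turned to the green dot.
- **Green box:** its wing measured within about 1 mm of the first reading in both cameras.
- **Gripper:** it was about 100 mm above the lid's top edge, with wrist force near zero. The highest reading I saw was about 31 N, during the lift.

The first move call was refused because its rows lacked some of the keys; nothing moved. None of the checks failed or disagreed.

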